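# Empty the parts scoop into the order bin and hang it on its sloping peg

### The arm

A 6-joint arm with a two-finger parallel gripper is mounted at the origin on the work surface. World frame = base frame: x ahead of the robot, y to its left, z up, the work surface at z = 0. Lengths are in mm, angles in rad, forces in N, time in s.
With the tool pointing down it reaches from about 375 to 975 mm from the base axis. Payload 3.8 kg.
Tool frame: the origin (TCP) lies on the centre line of the jaws, within the pads' length; the fingertips stand 22 mm ahead of it and the grasp point (between the pads) lies 3 mm ahead of it; z points along the fingers, y is the line along which they close (so a half turn about z gives the same grasp; the last joint's range is limited). The gripper opens to 85 mm and grips with 20 to 120 N. Pads are 22 mm wide; open, the fingers measure 114 mm over their backs; the gripper's body (76 mm by 85 mm) begins 54 mm behind the grasp point. The pads swing forward as they close: fully open they stand 13 mm farther back than shut.
Start: joints at [1.148, 0.264, 1.604, -0, 1.274, -0.037], TCP at [254, 625.382, 253.28] pointing down, gripper open.
Joint ranges: [-2.63, 2.63], [-0.94, 2.18], [0.31, 2.57], [-1.31, 4.45], [0, 2.66], [-2.55, 2.55]. Speed limits (rad/s): [2.57, 2.57, 3.14, 3.14, 3.14, 3.14].

### API

Orientations are given as a unit quaternion [x, y, z, w].
In Python, from bench import arm gives the robot as it stands.
- The arm moves only by the tool apply_moves, never from a script. Its argument "plan" is a list of rows, each an object with "claw": the finger opening in mm, from 0 to 85.4; "translation": the shift along the world's x, y, z in mm, a list of three; "spin": the turn about the world's z in rad. In form: [{"claw": claw, "translation": [x, y, z], "spin": spin}, ...]. A call has 1 to 20 rows; each row shifts and turns the commanded pose from where the row before left it; what a row does not reach is not made up. A row lasts 1/12 s, in which the tool goes at most 41.7 mm and 7.16 degrees, less where a joint would pass 70% of its speed; a pose out of reach is approached as far as the arm can. A call is refused whole if a number of a shift passes 41.7 or a number of a turn 0.125, either way. A call with a gripper value outside its range is refused whole. The fingers move at their own pace and stop on an object; the grip force is fixed at half the most. Time passes only in rows, so rows that do not move let the fingers close. It gives the time, the measured TCP pose, the force, the opening and the grip force at its end, in the units of the state.
- arm.read_state(): the state, without advancing time (a new reading comes with each control period).
- arm.camera(name): name is "side" or "top" or "wrist"; returns a dict with "frame" (384x512x3 uint8, blue, green, red), "camera_matrix" (3x3 intrinsics, pixels), "rvec" (rotation vector, rad) and "tvec" (3), from world to camera coordinates, as OpenCV has them. Camera axes: x right, y down, z forward; pixel columns grow to the right and rows downward; lengths in mm; the calibration is good to about 2 mm. A picture is of the moment at which its call begins. There is no depth.
- arm.close_job(): hands the job in; it is judged then, once.
The state is a dict: "t": time; "joint_positions": joint angles; "qd": joint speeds; "effort": joint torques, N m; "position": TCP position; "ee_rot": TCP orientation; "force": force on the tool from outside, world axes, zero at the start; "ft_torque": the same for the moment, N m; "opening": opening from 0.0 (shut) to 1.0 (fully open); "gripper_force": force on a finger pad.
Only numpy, scipy, OpenCV 4.12 (cv2) and the standard library are available. Lean on these libraries where they do the work, as an engineer would, in place of code of your own. Each camera call takes 0.05 s, during which the arm holds its last target. There are 200 camera calls.

### The job

Finish the pick: lift the red-handled scoop, tip its three steel balls into the yellow order bin without the gripper touching the balls, then hang the scoop by the eye of its handle on the free brass peg in the middle of the sloping blue tool board, pushed fully home with the pan hanging down the slope and lying against the board. Let go of it, and leave the can, the bearing and the brass collar where they stand.

Things in the scene. Friction and masses are not known exactly. Their poses are not given: they have to be found in the camera images.
- scoop: Aluminium scoop with red handle, 212 mm long, 80 mm wide, standing level, three balls in its pan. Origin on the underside below the grip point; x from pan to eye, z up. Pan x = -119 to -28 mm: floor rises 12 degrees to the open front edge, so level balls rest against the back wall; side walls 32 mm, back wall 42 mm high. 0.16 to 0.29 kg
- scoop_grip (a point): Middle of the handle at the grip point, 26 mm above the scoop's underside. The handle is a straight red bar 18 mm wide (y), 12 mm thick (z = 20 to 32 mm), free from x = -28 to 59 mm in the scoop's frame
- scoop_eye (a point): Centre of the eye's hole at mid-thickness: x = 76 mm, z = 26 mm in the scoop's frame. A round 15 mm hole along z through a red plate 34 x 34 mm, 8 mm thick, at the handle's end
- scoop_lip (a point): Middle of the pan's open front edge, over which the balls leave: at x = -119 mm, z = 26.5 mm in the scoop's frame
- ball1_center (a point): Centre of a dark steel ball 22 mm across, 44 g
- ball2_center (a point): Centre of a second such ball
- ball3_center (a point): Centre of the third such ball
- board: Blue board sloping 35 degrees down towards the robot, with a brass peg 12 mm thick square to it, clamped in a slot along y: up to 6 mm either way of the origin, exact place not measured (look or feel). Origin in the face at the slot's middle; z out along the peg, x up the slope. Peg tip at z = 66 mm, 26 mm wide foot up to z = 20 mm. Fully home, the eye is at z = 26 mm
- board_mid (a point): Middle of the blue tool board's face (270 mm along the slope by 250 mm wide), 85 mm down the slope from the slot. A hung scoop's underside lies on this face. Flat spanners, up to 8 mm high on 22 mm pegs, are fixed 100 mm to either side of the middle
- order_bin: Fixed yellow open bin, 120 mm (x) by 160 mm (y) by 60 mm high, walls and floor 4 mm, on a 4 mm tray. Origin at the centre of its underside, z up. An equal blue bin full of white bushings stands 14 mm beside it along x, on one side or the other
- can: Bystander: green closed can, 56 mm across, 85 mm high; origin at the centre of its underside
- bearing: Bystander: steel bearing ring lying flat, 52 mm across, 15 mm high; origin at the centre of its underside
- collar: Bystander: brass collar standing on end, 38 mm across, 22 mm high; origin at the centre of its underside
Mind the look-alikes: they are no part of the job. There is more than one size of the scoop; the one meant has the size given above.

How it is judged (in metres and radians):
On the way, in this order (a step that is already met when the one before it is completed fails the run):
1. all three balls lie in the yellow order bin (x of ball1_center in the frame of order_bin between -0.06 and 0.06 m and y of ball1_center in the frame of order_bin between -0.08 and 0.08 m and z of ball1_center in the frame of order_bin between 0 and 0.045 m and x of ball2_center in the frame of order_bin between -0.06 and 0.06 m and y of ball2_center in the frame of order_bin between -0.08 and 0.08 m and z of ball2_center in the frame of order_bin between 0 and 0.045 m and x of ball3_center in the frame of order_bin between -0.06 and 0.06 m and y of ball3_center in the frame of order_bin between -0.08 and 0.08 m and z of ball3_center in the frame of order_bin between 0 and 0.045 m), for 0.2 s.
2. the scoop's eye has been threaded over the free peg (x of scoop_eye in the frame of board between -0.005 and 0.005 m and y of scoop_eye in the frame of board between -0.012 and 0.012 m and z of scoop_eye in the frame of board between 0.01 and 0.06 m), for 0.1 s.
At the end, for the whole second after the job is handed in: All three balls in the yellow bin; scoop at rest on the free peg: eye centre within 5 mm in x and 12 mm in y of the slot's middle, 15 to 34 mm off the board's face, underside within 0.15 rad of the board, lip over 150 mm down the slope; can, bearing and collar within 20 mm of where they stood (all of step 1 and x of scoop_eye in the frame of board between -0.005 and 0.005 m and y of scoop_eye in the frame of board between -0.012 and 0.012 m and z of scoop_eye in the frame of board between 0.015 and 0.034 m and angle between the z axis of scoop and the z axis of board, either way round below 0.15 rad and x of scoop_lip in the frame of board below -0.15 m and linear speed of scoop below 0.02 m/s and angular speed of scoop below 0.2 rad/s and distance of each of can, bearing, collar from where it was at the start of the episode below 0.02 m); the robot touches nothing.
It fails at once if the gripper or arm touches a ball (contact force between any of the fingers, the arm and ball1 above 0.3 N or contact force between any of the fingers, the arm and ball2 above 0.3 N or contact force between any of the fingers, the arm and ball3 above 0.3 N).
It fails at once if a bystander (can, bearing, brass collar) is pushed more than 20 mm or tipped over (distance of any of can, bearing, collar from where it was at the start of the episode above 0.02 m or angle between any of can, bearing, collar's own z axis and vertical above 0.5 rad).
It also fails if it takes over 72 s, if anything falls off the work surface, if the arm or the gripper's body presses on something with over 40 N, if the wrist force passes 120 N, or if a joint passes its speed limit or range.

## Working session

There is one attempt and no reset: what is moved stays moved. The work goes in short steps, Python scripts to look and compute and a tool call to move; the robot and the scene stay as the last step left them, time stands still between calls to the robot, and variables do not carry over. Pictures are saved under pics/ and viewed, at most 10 in all, crops included, and the job is handed in when it is done.

Besides the shell and the picture viewer there is one more tool, called after "Request:" as a command line: name --argument value ..., lists and objects as JSON in quotes. apply_moves: Moves the arm, as the interface text tells. Its arguments: {"type":"object","properties":{"plan":{"type":"array"}},"required":["plan"]}

```bash
mkdir -p pics
cat > h.py <<'E'
import numpy as np, cv2
from bench import arm
def shot(n):
    c=arm.camera(n); c['R']=cv2.Rodrigues(np.array(c['rvec'],float))[0]; c['t']=np.array(c['tvec'],float).ravel(); c['K']=np.array(c['camera_matrix'],float); return c
def ray(c,uv):
    d=c['R'].T@np.linalg.inv(c['K'])@np.array([uv[0],uv[1],1.]); return -c['R'].T@c['t'],d
def onz(c,uv,z):
    o,d=ray(c,uv); return o+d*(z-o[2])/d[2]
def proj(c,p):
    q=c['K']@(c['R']@np.array(p,float)+c['t']); return q[:2]/q[2]
def tri(c1,u1,c2,u2):
    o1,d1=ray(c1,u1);o2,d2=ray(c2,u2)
    A=np.c_[d1,-d2]; s=np.linalg.lstsq(A,o2-o1,rcond=None)[0]
    a=o1+s[0]*d1;b=o2+s[1]*d2; return (a+b)/2,np.linalg.norm(a-b)
E
python3 - <<'E'
from h import *
s=arm.read_state();print({k:np.round(v,3).tolist() for k,v in s.items()})
for n in ['top','side','wrist']:
    c=shot(n);cv2.imwrite(f'pics/{n}0.png',c['frame']);np.save(f'{n}0.npy',c,allow_pickle=True)
    print(n,np.round(-c['R'].T@c['t']),np.round(c['R'][2],2))
E
```

```text
{'t': 0.0, 'joint_positions': [1.148, 0.265, 1.605, 0.0, 1.274, -0.037], 'qd': [0.001, -0.0, 0.0, -0.0, 0.001, 0.001], 'effort': [-0.001, -51.511, -36.731, -0.0, 0.013, 0.0], 'position': [253.717, 624.764, 251.961], 'ee_rot': [0.192, 0.981, -0.001, -0.0], 'force': [-0.047, -0.185, -0.277], 'ft_torque': [0.033, 0.076, -0.066], 'gripper_force': 0.0, 'opening': 1.001}
top [3.670e+02 1.000e+00 1.173e+03] [ 0.12  0.03 -0.99]
side [ 218. -766.  886.] [ 0.22  0.7  -0.68]
wrist [192. 649. 373.] [ 0.24 -0.1  -0.97]
```

View pics/top0.png

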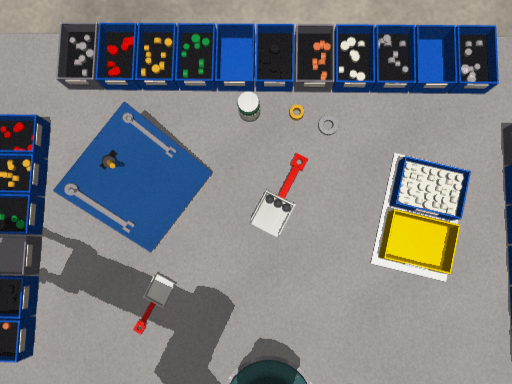

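View pics/side0.png

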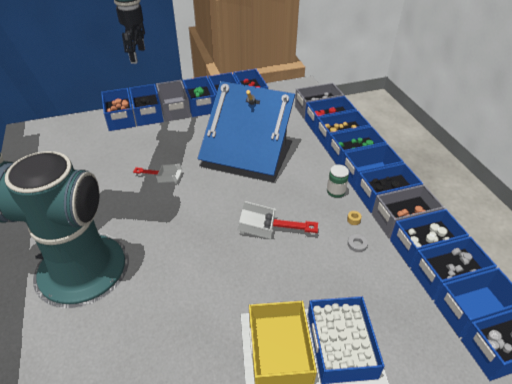

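```bash
cat > m.py <<'E'
from h import *
T=np.load('top0.npy',allow_pickle=True).item();S=np.load('side0.npy',allow_pickle=True).item()
def hsv(c): return cv2.cvtColor(c['frame'],cv2.COLOR_BGR2HSV)
def blobs(m,amin=25):
    n,l,s,ct=cv2.connectedComponentsWithStats(m.astype(np.uint8)); return [(i,s[i],ct[i],l==i) for i in range(1,n) if s[i][4]>=amin]
def rect(m):
    cs,_=cv2.findContours(m.astype(np.uint8),cv2.RETR_EXTERNAL,cv2.CHAIN_APPROX_NONE);return cv2.minAreaRect(max(cs,key=cv2.contourArea))
E
python3 - <<'E'
from m import *
for nm,c in (('T',T),('S',S)):
    h=hsv(c);H,Sa,V=cv2.split(h)
    red=((H<6)|(H>174))&(Sa>150)&(V>80)
    for i,s,ct,mm in blobs(red):
        print(nm,'red',s,np.round(ct,1),[np.round(onz(c,p,26)[:2]) .tolist() for p in cv2.boxPoints(rect(mm))] if s[4]>150 else '')
    yel=(H>22)&(H<34)&(Sa>150)&(V>80)
    for i,s,ct,mm in blobs(yel,1000):
        cs,_=cv2.findContours(mm.astype(np.uint8),cv2.RETR_EXTERNAL,cv2.CHAIN_APPROX_NONE)
        a=cv2.approxPolyDP(cv2.convexHull(max(cs,key=cv2.contourArea)),5,True)[:,0]
        print(nm,'yel',s,a.tolist(),[np.round(onz(c,p,64)[:2]).tolist() for p in a])
    blue=(H>100)&(H<118)&(Sa>150)&(V>110)
    for i,s,ct,mm in blobs(blue,4000):
        cs,_=cv2.findContours(mm.astype(np.uint8),cv2.RETR_EXTERNAL,cv2.CHAIN_APPROX_NONE)
        a=cv2.approxPolyDP(cv2.convexHull(max(cs,key=cv2.contourArea)),4,True)[:,0]
        print(nm,'blue',s,np.round(ct),a.tolist())
for nm,c,(x,y,w,hh) in (('T',T,(85,140,45,40)),('S',S,(232,80,40,35))):
    f=cv2.resize(c['frame'][y:y+hh,x:x+w],None,fx=9,fy=9,interpolation=cv2.INTER_CUBIC);cv2.imwrite(f'pics/peg{nm}.png',f)
a=cv2.imread('pics/pegT.png');b=cv2.imread('pics/pegS.png');H=max(a.shape[0],b.shape[0])
cv2.imwrite('pics/peg.png',np.hstack([cv2.copyMakeBorder(k,0,H-k.shape[0],0,5,0) for k in (a,b)]))
E
```

```text
T red [121  36  13  15 136] [126.9  42.9] 
T red [107  45  11  11  96] [112.1  49.5] 
T red [107  61  14  16 149] [113.1  68.8] 
T red [ 13 122  11  10  84] [ 18.1 127. ] 
T red [  0 126  11  12  76] [  5.1 131.6] 
T red [ 27 144   5   6  25] [ 29.3 146.9] 
T red [ 14 146  12   4  31] [ 18.3 147.9] 
T red [278 153  30  45 387] [292.6 173.7] [[514.0, -10.0], [620.0, -61.0], [606.0, -90.0], [500.0, -40.0]]
T red [133 302  22  32 199] [143.7 318.9] [[175.0, 333.0], [245.0, 294.0], [234.0, 274.0], [164.0, 313.0]]
T yel [ 379  209   81   65 3656] [[388, 213], [459, 225], [450, 273], [380, 257]] [[467.0, -280.0], [442.0, -447.0], [328.0, -423.0], [362.0, -260.0]]
T blue [   54   102   158   150 10816] [136. 179.] [[124, 102], [211, 172], [150, 251], [54, 190]]
S red [329 108   7   5  28] [331.9 109.9] 
S red [316 110   9   5  33] [320.1 112.2] 
S red [134 168  24   6  81] [144.7 170.9] 
S red [273 219  45  14 305] [296.7 225.1] [[498.0, -41.0], [513.0, -8.0], [622.0, -60.0], [605.0, -91.0]]
S yel [ 250  302   66   82 4592] [[302, 302], [313, 383], [256, 383], [250, 306]] [[476.0, -299.0], [429.0, -468.0], [326.0, -436.0], [364.0, -274.0]]
S blue [ 183   70  112  105 6240] [242. 124.] [[184, 80], [255, 70], [294, 95], [273, 174], [199, 158]]
S blue [ 396  210  116  170 4313] [465. 284.] [[396, 221], [446, 210], [511, 283], [511, 372], [489, 378], [409, 266]]
```

View pics/peg.png

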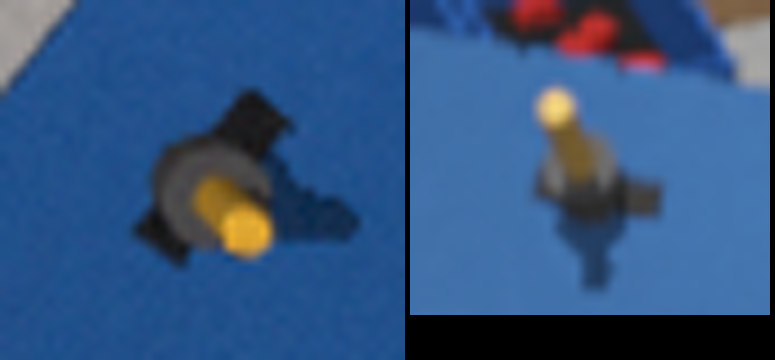

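Run:
```python
from m import *
# board corners: T/S correspondences  upslope-right.. T(124,102) far-x ; S(294,95)
pairs={'up+x':((124,102),(294,95)),'up-x':((54,190),(184,80)),'lo+x':((211,172),(273,174)),'lo-x':((150,251),(199,158)),'tip':((111.9,165.1),(247.8,91.4)),'cen':((0,0),(0,0))}
for k,(a,b) in pairs.items():
    if k!='cen':
        p,e=tri(T,a,S,b);print(k,np.round(p,1),round(e,1))
# yellow: colour hits for verification
cx,cy,yaw=402.5,-361,np.radians(-12.6)
ex=np.array([np.cos(yaw),np.sin(yaw)]);ey=np.array([-ex[1],ex[0]])
im=T['frame'].copy()
for z in (64,):
  for sx in(-60,60):
    for sy in (-80,80):
      p=np.array([cx,cy])+sx*ex+sy*ey;q=proj(T,[*p,z]);cv2.circle(im,tuple(int(v) for v in np.round(q)),1,(0,0,255),-1)
o=np.array([529,-36.]);d=np.array([.903,-.43]);n=np.array([.43,.903])
for x,y,z in ((76,0,26),(0,0,32),(-119,40,32),(-119,-40,32),(-28,40,42),(-28,-40,42)):
    q=proj(T,[*(o+x*d+y*n),z]);cv2.circle(im,tuple(int(v) for v in np.round(q)),1,(0,255,0),-1)
cv2.imwrite('pics/chk.png',cv2.resize(im[130:290,230:490],None,fx=3,fy=3,interpolation=cv2.INTER_CUBIC))
```

```text
up+x [695.5 333.1 182.6] 0.3
up-x [432.4 458.9 224.1] 112.8
lo+x [565.9 151.8  39. ] 2.3
lo-x [368.7 295.8  37.8] 6.2
tip [546.  339.4 217.8] 1.7
```

View pics/chk.png

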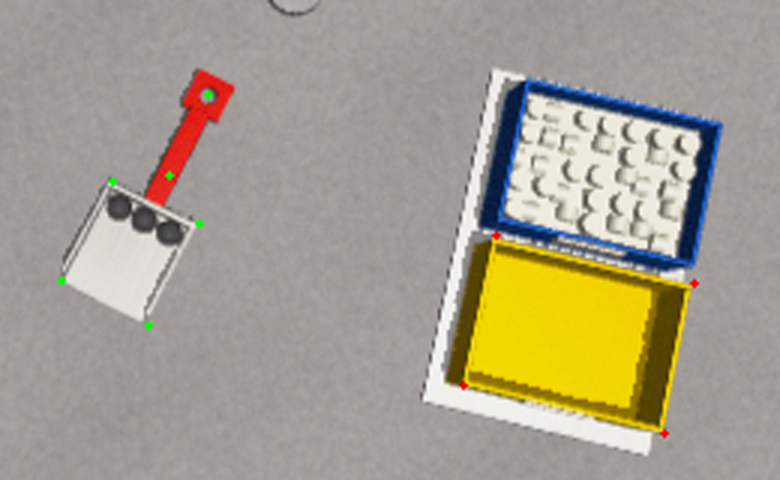

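Request:
apply_moves --plan '[{"claw": 85, "translation": [10.6, -25.4, 0], "spin": -0.123}, {"claw": 85, "translation": [10.6, -25.4, 0], "spin": -0.123}, {"claw": 85, "translation": [10.6, -25.4, 0], "spin": -0.123}, {"claw": 85, "translation": [10.6, -25.4, 0], "spin": -0.123}, {"claw": 85, "translation": [10.6, -25.4, 0], "spin": -0.123}, {"claw": 85, "translation": [10.6, -25.4, 0], "spin": -0.123}, {"claw": 85, "translation": [10.6, -25.4, 0], "spin": -0.123}, {"claw": 85, "translation": [10.6, -25.4, 0], "spin": -0.123}, {"claw": 85, "translation": [10.6, -25.4, 0], "spin": -0.123}, {"claw": 85, "translation": [10.6, -25.4, 0], "spin": -0.123}, {"claw": 85, "translation": [10.6, -25.4, 0], "spin": -0.123}, {"claw": 85, "translation": [10.6, -25.4, 0], "spin": -0.123}, {"claw": 85, "translation": [10.6, -25.4, 0], "spin": -0.123}]'

```text
t: 1.23
position: [391.9, 293.8, 253.0]
ee_rot: [0.839, 0.544, -0.0, 0.0]
force: [-0.3, 0.4, 0.6]
opening: 0.991
gripper_force: 0.0
```

Request:
apply_moves --plan '[{"claw": 85, "translation": [10.6, -25.4, 0], "spin": -0.123}, {"claw": 85, "translation": [10.6, -25.4, 0], "spin": -0.123}, {"claw": 85, "translation": [10.6, -25.4, 0], "spin": -0.123}, {"claw": 85, "translation": [10.6, -25.4, 0], "spin": -0.123}, {"claw": 85, "translation": [10.6, -25.4, 0], "spin": -0.123}, {"claw": 85, "translation": [10.6, -25.4, 0], "spin": -0.123}, {"claw": 85, "translation": [10.6, -25.4, 0], "spin": -0.123}, {"claw": 85, "translation": [10.6, -25.4, 0], "spin": -0.123}, {"claw": 85, "translation": [10.6, -25.4, 0], "spin": -0.123}, {"claw": 85, "translation": [10.6, -25.4, 0], "spin": -0.123}, {"claw": 85, "translation": [10.6, -25.4, 0], "spin": -0.123}, {"claw": 85, "translation": [10.6, -25.4, 0], "spin": -0.123}, {"claw": 85, "translation": [10.6, -25.4, 0], "spin": -0.123}, {"claw": 85, "translation": [0, 0, -30], "spin": 0}, {"claw": 85, "translation": [0, 0, -30], "spin": 0}, {"claw": 85, "translation": [0, 0, -30], "spin": 0}, {"claw": 85, "translation": [0, 0, -30], "spin": 0}, {"claw": 85, "translation": [0, 0, 0], "spin": 0}]'

```text
t: 2.73
position: [524.2, -34.6, 126.5]
ee_rot: [0.976, -0.219, -0.006, 0.001]
force: [-1.9, -0.6, -0.8]
opening: 0.999
gripper_force: 0.0
```

Run:
```python
from h import *
c=shot('wrist');s=arm.read_state();print(np.round(s['position'],1),np.round(s['ee_rot'],3))
cv2.imwrite('pics/w1.png',c['frame'])
o=np.array([529,-36.]);d=np.array([.903,-.43])
h=cv2.cvtColor(c['frame'],cv2.COLOR_BGR2HSV);H,Sa,V=cv2.split(h)
red=(((H<6)|(H>174))&(Sa>150)&(V>80)).astype(np.uint8)
cs,_=cv2.findContours(red,cv2.RETR_EXTERNAL,cv2.CHAIN_APPROX_NONE);k=max(cs,key=cv2.contourArea);r=cv2.minAreaRect(k)
P=np.array([onz(c,p,28)[:2] for p in cv2.boxPoints(r)]);print(np.round(P,1))
Q=np.array([onz(c,p[0],30)[:2] for p in k]);
for lo,hi in((-20,50),):
  t=(Q-o)@d; m=(t>lo)&(t<hi);print('side offs',np.round(np.percentile((Q[m]-o)@np.array([.43,.903]),[5,25,50,75,95]),1), 'x range',t.min(),t.max())
```

```text
[526.  -34.7 129.5] [ 0.976 -0.219 -0.004  0.   ]
[[619.5 -59.8]
 [605.6 -89.3]
 [494.3 -38.9]
 [510.6  -4.7]]
side offs [-6.5 -6.3  1.8  9.8 10.8] x range -29.215670188951854 91.73082545960503
```

View pics/w1.png

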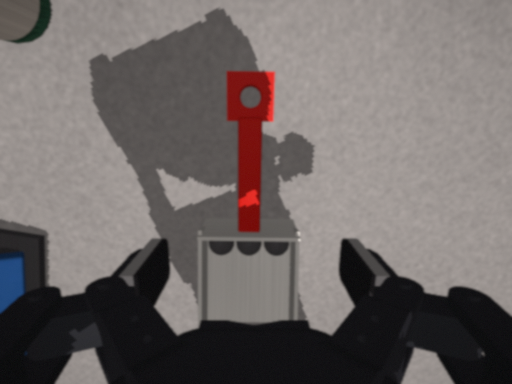

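Request:
apply_moves --plan '[{"claw": 85, "translation": [0, 0, -26], "spin": 0}, {"claw": 85, "translation": [0, 0, -26], "spin": 0}, {"claw": 85, "translation": [0, 0, -26], "spin": 0}, {"claw": 85, "translation": [0, 0, -16], "spin": 0}, {"claw": 85, "translation": [0, 0, -10], "spin": 0}, {"claw": 85, "translation": [0, 0, 0], "spin": 0}, {"claw": 85, "translation": [0, 0, 0], "spin": 0}, {"claw": 5, "translation": [0, 0, 0], "spin": 0}, {"claw": 5, "translation": [0, 0, 0], "spin": 0}, {"claw": 5, "translation": [0, 0, 0], "spin": 0}, {"claw": 5, "translation": [0, 0, 0], "spin": 0}, {"claw": 5, "translation": [0, 0, 0], "spin": 0}, {"claw": 5, "translation": [0, 0, 0], "spin": 0}, {"claw": 5, "translation": [0, 0, 0], "spin": 0}, {"claw": 5, "translation": [0, 0, 0], "spin": 0}]'

```text
t: 4.03
position: [530.2, -34.9, 29.9]
ee_rot: [0.976, -0.219, 0.0, -0.0]
force: [-0.6, 0.7, 4.7]
opening: 0.195
gripper_force: 59.8
```

Request:
apply_moves --plan '[{"claw": 5, "translation": [0, 0, 4], "spin": 0}, {"claw": 5, "translation": [0, 0, 8], "spin": 0}, {"claw": 5, "translation": [0, 0, 12], "spin": 0}, {"claw": 5, "translation": [0, 0, 16], "spin": 0}, {"claw": 5, "translation": [0, 0, 20], "spin": 0}, {"claw": 5, "translation": [0, 0, 20], "spin": 0}, {"claw": 5, "translation": [0, 0, 16], "spin": 0}, {"claw": 5, "translation": [0, 0, 10], "spin": 0}, {"claw": 5, "translation": [0, 0, 4], "spin": 0}, {"claw": 5, "translation": [0, 0, 0], "spin": 0}, {"claw": 5, "translation": [0, 0, 0], "spin": 0}]'

```text
t: 4.95
position: [529.1, -35.0, 138.8]
ee_rot: [0.976, -0.219, -0.0, 0.0]
force: [0.3, -0.7, -4.0]
opening: 0.196
gripper_force: 58.7
```

```bash
cat > tilt.py <<'E'
from h import *
from scipy.spatial.transform import Rotation as Ro
# tilt of held scoop from wrist view: the eye hole lies in the tool's x-z plane; intersect ray with the vertical plane along the handle through the TCP
def tilt(name=None):
    c=shot('wrist');s=arm.read_state()
    if name: cv2.imwrite(name,c['frame'])
    h=cv2.cvtColor(c['frame'],cv2.COLOR_BGR2HSV);H,Sa,V=cv2.split(h)
    red=(((H<6)|(H>174))&(Sa>150)&(V>60)).astype(np.uint8)
    cs,hi=cv2.findContours(red,cv2.RETR_CCOMP,cv2.CHAIN_APPROX_NONE)
    holes=[k for k,q in zip(cs,hi[0]) if q[3]>=0 and cv2.contourArea(k)>60]
    R=Ro.from_quat(s['ee_rot']).as_matrix();g=np.array(s['position'])+3*R[:,2]
    for k in holes:
        m=cv2.moments(k);uv=(m['m10']/m['m00'],m['m01']/m['m00'])
        o,d=ray(c,uv);n=R[:,1];p=o+d*(n@(g-o))/(n@d)
        v=p-g;print('eye',np.round(p,1),'along',round(float(v@R[:,0]),1),'up',round(float(v[2]),1),'tilt',round(np.degrees(np.arctan2(v[2],v@R[:,0])),1),'tcp',np.round(s['position'],1),'F',np.round(s['force'],1))
    return c,s
if __name__=='__main__':
    import sys; tilt(sys.argv[1] if len(sys.argv)>1 else None)
E
python3 tilt.py pics/w2.png
```

```text
eye [583.9 -60.9 337.5] along 60.7 up 202.4 tilt 73.3 tcp [528.6 -34.9 138.1] F [-0.6 -0.4 -4. ]
```

```bash
python3 - <<'E'
s=open('tilt.py').read()
a=s.index("o,d=ray(c,uv);n=");b=s.index("    return c,s")
s=s[:a]+"""o,d=ray(c,uv);o2=R.T@(o-g);d2=R.T@d  # tool frame, in-plane (x,z): circle of radius 76 about the grasp
        r=np.roots([d2[0]**2+d2[2]**2,2*(o2[0]*d2[0]+o2[2]*d2[2]),o2[0]**2+o2[2]**2-76**2])
        for t in r: 
            v=(o2+t.real*d2);print('sol',np.round(v,1),'tilt up',round(np.degrees(np.arctan2(-v[2],v[0])),1),'im',round(abs(t.imag),4))
        print('tcp',np.round(s['position'],1),'F',np.round(s['force'],1))
"""+s[b:]
open('tilt.py','w').write(s)
E
python3 tilt.py pics/w3.png
```

```text
sol [75.1  2.  11.6] tilt up -8.8 im 0.0
sol [ 72.8   1.7 -21.7] tilt up 16.6 im 0.0
tcp [528.5 -34.9 137.9] F [-0.3  0.3 -3.4]
```

View pics/w3.png

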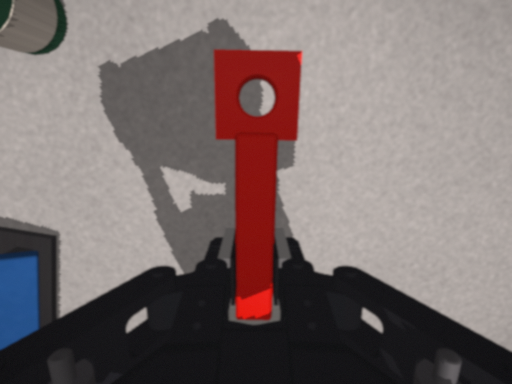

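```bash
cat > side.py <<'E'
from h import *
from scipy.spatial.transform import Rotation as Ro
import sys
# fixed cameras: red eye plate outline -> hole or plate centre in vertical plane through tool x-z; well-conditioned for oblique views
def run(cam,png=None):
    c=shot(cam);s=arm.read_state();R=Ro.from_quat(s['ee_rot']).as_matrix();g=np.array(s['position'])+3*R[:,2]
    h=cv2.cvtColor(c['frame'],cv2.COLOR_BGR2HSV);H,Sa,V=cv2.split(h)
    red=(((H<6)|(H>174))&(Sa>140)&(V>60)).astype(np.uint8)
    n,l,st,ct=cv2.connectedComponentsWithStats(red);q=proj(c,g)
    for i in range(1,n):
        if st[i][4]<40: continue
        ys,xs=np.where(l==i)
        if np.min(np.hypot(xs-q[0],ys-q[1]))>40: continue
        N=R[:,1];o=-c['R'].T@c['t']
        uv1=np.c_[xs,ys,np.ones(len(xs))];d=uv1@np.linalg.inv(c['K']).T@c['R']
        p=o+d*((N@(g-o))/(d@N))[:,None]-g
        a=p@R[:,0];u=p[:,2];m=(a>15)&(a<60)
        k=np.polyfit(a[m],u[m],1);print(cam,'blob',st[i],'handle tilt',round(np.degrees(np.arctan(k[0])),1),'u0',round(k[1],1),'along',a.min().round(),a.max().round(),'up',u.min().round(),u.max().round())
    print('tcp',np.round(s['position'],1),'F',np.round(s['force'],1))
    if png:
        x,y=[int(v) for v in q];x=max(80,min(x,432));y=max(60,min(y,324))
        cv2.imwrite(png,cv2.resize(c['frame'][y-60:y+60,x-80:x+80],None,fx=4.5,fy=4.5,interpolation=cv2.INTER_CUBIC))
run(*sys.argv[1:])
E
python3 side.py side pics/s1.png
```

```text
side blob [289 193  32  12 223] handle tilt 0.2 u0 -3.1 along 13.0 92.0 up -22.0 13.0
tcp [528.5 -34.9 137.8] F [ 0.1  0.1 -3.2]
```

View pics/s1.png

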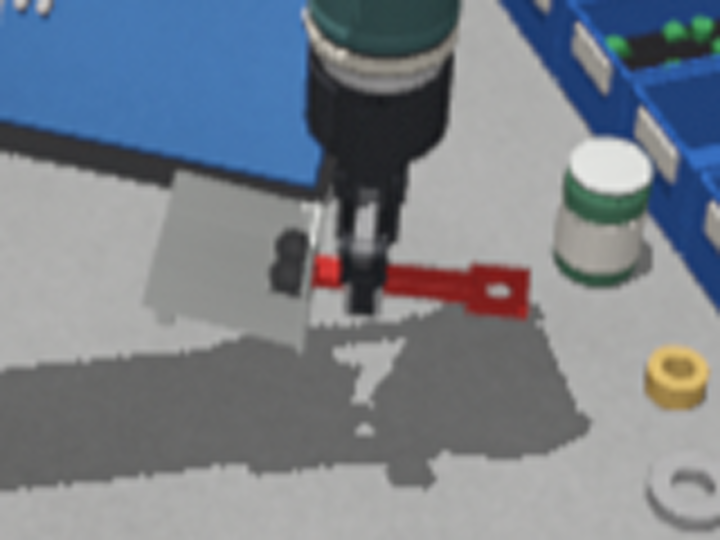

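Request:
apply_moves --plan '[{"claw": 5, "translation": [-1.5, -3.5, 0], "spin": 0.02}, {"claw": 5, "translation": [-3.5, -8.5, 0], "spin": 0.05}, {"claw": 5, "translation": [-5, -12, 0], "spin": 0.0787}, {"claw": 5, "translation": [-5, -12, 0], "spin": 0.0787}, {"claw": 5, "translation": [-5, -12, 0], "spin": 0.0787}, {"claw": 5, "translation": [-5, -12, 0], "spin": 0.0787}, {"claw": 5, "translation": [-5, -12, 0], "spin": 0.0787}, {"claw": 5, "translation": [-5, -12, 0], "spin": 0.0787}, {"claw": 5, "translation": [-5, -12, 0], "spin": 0.0787}, {"claw": 5, "translation": [-5, -12, 0], "spin": 0.0787}, {"claw": 5, "translation": [-5, -12, 0], "spin": 0.0787}, {"claw": 5, "translation": [-5, -12, 0], "spin": 0.0787}, {"claw": 5, "translation": [-5, -12, 0], "spin": 0.0787}, {"claw": 5, "translation": [-5, -12, 0], "spin": 0.0787}, {"claw": 5, "translation": [-5, -12, 0], "spin": 0.0787}, {"claw": 5, "translation": [-5, -12, 0], "spin": 0.0787}]'

```text
t: 6.43
position: [453.6, -215.1, 138.1]
ee_rot: [0.934, 0.359, -0.001, -0.001]
force: [0.0, -0.5, -4.6]
opening: 0.199
gripper_force: 58.6
```

Request:
apply_moves --plan '[{"claw": 5, "translation": [-5, -12, 0], "spin": 0.0787}, {"claw": 5, "translation": [-5, -12, 0], "spin": 0.0787}, {"claw": 5, "translation": [-5, -12, 0], "spin": 0.0787}, {"claw": 5, "translation": [-5, -12, 0], "spin": 0.0787}, {"claw": 5, "translation": [-5, -12, 0], "spin": 0.0787}, {"claw": 5, "translation": [-5, -12, 0], "spin": 0.0787}, {"claw": 5, "translation": [-5, -12, 0], "spin": 0.0787}, {"claw": 5, "translation": [-3.5, -8.5, 0], "spin": 0.05}, {"claw": 5, "translation": [-1.5, -3.5, 0], "spin": 0.02}, {"claw": 5, "translation": [0, 0, 0], "spin": 0}, {"claw": 5, "translation": [0, 0, 0], "spin": 0}, {"claw": 5, "translation": [0, 0, 0], "spin": 0}]'

```text
t: 7.43
position: [414.3, -310.4, 138.5]
ee_rot: [0.781, 0.625, -0.0, -0.001]
force: [0.1, 0.6, -3.3]
opening: 0.195
gripper_force: 58.7
```

```bash
python3 - <<'E'
from h import *
a=shot('top');b=shot('wrist')
f=np.vstack([cv2.resize(a['frame'][160:310,340:490],(384,384),interpolation=cv2.INTER_CUBIC)])
cv2.imwrite('pics/b1.png',np.hstack([f,cv2.resize(b['frame'],(416,384))]))
print(arm.read_state()['position'],arm.read_state()['ee_rot'])
E
python3 side.py side
```

```text
[ 414.54651802 -310.40682186  138.87526117] [ 7.80537314e-01  6.25109014e-01  1.27081977e-05 -4.71549458e-04]
side blob [276 284   9  20 147] handle tilt -56.0 u0 2.9 along -54.0 38.0 up -73.0 74.0
tcp [ 414.6 -310.5  139. ] F [-0.2 -0.2 -2.8]
```

View pics/b1.png

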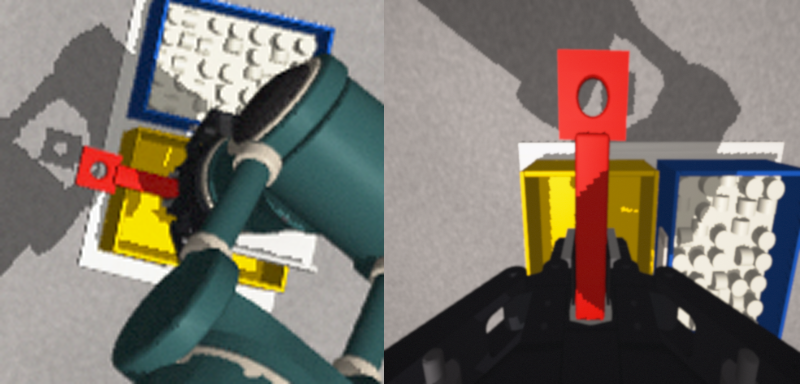

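Run:
```python
from h import *
b=shot('wrist');g=np.array([414.5,-310.5]);ey=np.array([.218,.976]);ex=np.array([.976,-.218])
H,S,V=cv2.split(cv2.cvtColor(b['frame'],cv2.COLOR_BGR2HSV));y=((H>20)&(H<36)&(S>130)&(V>50))
for col in (190,200,210,220,290,300,310,320):
    r=np.where(y[:250,col])[0]
    if len(r): p=onz(b,(col,r.min()),64)[:2]-g;print(col,r.min(),V[r.min():r.min()+22:2,col],np.round([p@ex,p@ey],1))
for row in (200,220):
    r=np.where(y[row,:345])[0]
    for q in(r.min(),r.max()): p=onz(b,(q,row),64)[:2]-g;print(row,q,np.round([p@ex,p@ey],1))
print([np.round(proj(b,[*(g+ex*15+ey*k),64]),0).tolist() for k in (24,28)])
```

```text
190 160 [120 111 110 111 112 165 246 248 188 132 131] [-44.2  37.8]
200 160 [115 112 112 112 112 166 246 248 196 157 160] [-37.4  37.8]
210 160 [115 111 111 112 112 167 246 248 240 249 250] [-30.5  37.8]
220 160 [114 111 112 111 112 168 246 248 239 250 250] [-23.6  37.8]
290 160 [118 111 112 111 112 125 157 153 148 155 157] [24.5 37.8]
300 160 [118 112 111 112 111 125 157 154 146 156 156] [31.4 37.8]
310 160 [118 111 111 111 110 126 158 153 145 157 157] [38.3 37.8]
320 161 [115 109 110 111 114 147 157 135  97  95  95] [45.2 37.1]
200 169 [-60.9   9.2]
200 335 [57.6  9.1]
220 171 [-60.7  -5.9]
220 333 [57.2 -6. ]
[[276.0, 180.0], [276.0, 174.0]]
```

Request:
apply_moves --plan '[{"claw": 5, "translation": [1, 5, 0], "spin": 0}, {"claw": 5, "translation": [0, 0, -8], "spin": 0}, {"claw": 5, "translation": [0, 0, -14], "spin": 0}, {"claw": 5, "translation": [0, 0, -14], "spin": 0}, {"claw": 5, "translation": [0, 0, -14], "spin": 0}, {"claw": 5, "translation": [0, 0, -8], "spin": 0}, {"claw": 5, "translation": [0, 0, -4], "spin": 0}, {"claw": 5, "translation": [0, 0, 0], "spin": 0}]'

```text
t: 8.3
position: [414.9, -305.3, 76.0]
ee_rot: [0.78, 0.625, -0.0, -0.001]
force: [-0.2, 0.3, -3.6]
opening: 0.197
gripper_force: 58.7
```

Request:
apply_moves --plan '[{"claw": 5, "translation": [0, 0, -3], "spin": 0}, {"claw": 5, "translation": [0, 0, -3], "spin": 0}, {"claw": 5, "translation": [0, 0, -2], "spin": 0}]'

```text
t: 8.55
position: [416.9, -307.4, 71.9]
ee_rot: [0.78, 0.625, 0.0, 0.002]
force: [-5.2, -0.1, 13.5]
opening: 0.198
gripper_force: 61.3
```

Request:
apply_moves --plan '[{"claw": 5, "translation": [0, 0, -2], "spin": 0}, {"claw": 5, "translation": [0, 0, -2], "spin": 0}, {"claw": 5, "translation": [0, 0, -1], "spin": 0}]'

```text
t: 8.8
position: [416.9, -308.2, 67.7]
ee_rot: [0.78, 0.625, -0.0, 0.002]
force: [-7.0, -0.6, 14.5]
opening: 0.195
gripper_force: 63.3
```

```bash
python3 tilt.py; python3 -c "
from h import *
print(arm.read_state()['ft_torque'])"
```

```text
sol [75.3 -0.9  9.9] tilt up -7.5 im 0.0
sol [ 73.   -0.8 -21.1] tilt up 16.1 im 0.0
tcp [ 416.8 -308.1   67.6] F [-6.2 -2.  11.3]
[0.4137924  0.78281488 0.10123838]
```

```bash
cat > eye.py <<'E'
from h import *
from scipy.spatial.transform import Rotation as Ro
def hole(c,amin):
    h=cv2.cvtColor(c['frame'],cv2.COLOR_BGR2HSV);H,Sa,V=cv2.split(h)
    red=(((H<7)|(H>173))&(Sa>130)&(V>50)).astype(np.uint8)
    cs,hi=cv2.findContours(red,cv2.RETR_CCOMP,cv2.CHAIN_APPROX_NONE)
    return [cv2.minEnclosingCircle(k)[0] for k,q in zip(cs,hi[0]) if q[3]>=0 and cv2.contourArea(k)>=amin and q[3]>=0 and cv2.contourArea(cs[q[3]])>100]
C={n:shot(n) for n in ('wrist','top','side')};s=arm.read_state()
Hs={n:hole(C[n],60 if n=='wrist' else 3) for n in C};print({n:np.round(v,1).tolist() for n,v in Hs.items()})
R=Ro.from_quat(s['ee_rot']).as_matrix();g=np.array(s['position'])+3*R[:,2]
import itertools
for a,b in itertools.combinations(C,2):
    for u in Hs[a]:
        for w in Hs[b]:
            p,e=tri(C[a],u,C[b],w);v=R.T@(p-g)
            if e<15: print(a,b,'eye',np.round(p,1),'gap',round(e,1),'rel tool',np.round(v,1),'tilt',round(np.degrees(np.arctan2(-v[2],v[0])),1))
print('tcp',np.round(s['position'],1),'F',np.round(s['force'],1))
E
python3 eye.py
```

```text
{'wrist': [[253.0, 94.6]], 'top': [[139.5, 327.5], [372.0, 227.0]], 'side': []}
wrist top eye [ 432.  -236.6   85.6] gap 0.2 rel tool [ 73.1  -0.8 -21.2] tilt 16.2
tcp [ 416.8 -308.2   67.6] F [-5.  -0.5 11.2]
```

Request:
apply_moves --plan '[{"claw": 5, "translation": [0, 0, -1.5], "spin": 0}, {"claw": 5, "translation": [0, 0, -1.5], "spin": 0}, {"claw": 5, "translation": [0, 0, 0], "spin": 0}]'

```text
t: 9.25
position: [417.0, -308.4, 65.8]
ee_rot: [0.78, 0.625, -0.0, 0.002]
force: [-8.4, 1.4, 20.5]
opening: 0.196
gripper_force: 64.8
```

```bash
python3 eye.py
cat > balls.py <<'E'
from h import *
for n in ('top','side'):
    c=shot(n);f=c['frame'];H,S,V=cv2.split(cv2.cvtColor(f,cv2.COLOR_BGR2HSV))
    e=np.radians(-12.6);ex=np.array([np.cos(e),np.sin(e)]);ey=np.array([-ex[1],ex[0]]);o=np.array([402.5,-361])
    poly=np.array([proj(c,[*(o+a*ex+b*ey),20]) for a,b in((-56,-76),(56,-76),(56,76),(-56,76))]).astype(np.int32)
    m=np.zeros(V.shape,np.uint8);cv2.fillPoly(m,[poly],1)
    d=((m>0)&(V<90)&(S<130)).astype(np.uint8);k,l,st,ct=cv2.connectedComponentsWithStats(d)
    for i in range(1,k):
        if st[i][4]>8: q=onz(c,ct[i],19)[:2]-o;print(n,st[i],'bin xy',np.round([q@ex,q@ey]))
E
python3 balls.py
```

```text
{'wrist': [[252.6, 95.3]], 'top': [[139.5, 327.5], [372.5, 227.5]], 'side': []}
wrist top eye [ 431.3 -237.4   87.1] gap 1.4 rel tool [ 72.4  -1.4 -24.5] tilt 18.7
tcp [ 417.  -308.4   65.8] F [-8.5  2.  20. ]
top [ 394  215   55   52 1385] bin xy [ 5. -2.]
top [430 266   8   5  14] bin xy [-55. -51.]
side [269 315   4   5  17] bin xy [-10.  73.]
side [287 314   3   5  14] bin xy [28. 72.]
side [267 337   7   7  16] bin xy [-17.  16.]
side [278 336   7   7  14] bin xy [ 7. 16.]
side [288 336   8   6  14] bin xy [30. 16.]
```

Request:
apply_moves --plan '[{"claw": 5, "translation": [0, 0, -2], "spin": 0}, {"claw": 5, "translation": [0, 0, -1.5], "spin": 0}, {"claw": 5, "translation": [0, 0, 0], "spin": 0}, {"claw": 5, "translation": [0, 0, 0], "spin": 0}]'

```text
t: 9.83
position: [417.1, -308.4, 65.5]
ee_rot: [0.78, 0.626, -0.0, 0.002]
force: [-17.6, 8.0, 44.2]
opening: 0.195
gripper_force: 68.0
```

```bash
python3 eye.py; python3 balls.py|grep side
python3 - <<'E'
from h import *
c=shot('side');cv2.imwrite('pics/s2.png',cv2.resize(c['frame'][284:384,220:350],None,fx=6,fy=6,interpolation=cv2.INTER_CUBIC))
E
```

```text
{'wrist': [[252.5, 95.3]], 'top': [[139.5, 327.5], [372.5, 227.5]], 'side': []}
wrist top eye [ 431.3 -237.4   86.8] gap 1.4 rel tool [ 72.4  -1.5 -24.5] tilt 18.7
tcp [ 417.1 -308.5   65.6] F [-17.    8.4  43. ]
side [269 315   4   5  16] bin xy [-10.  73.]
side [287 314   3   5  14] bin xy [28. 72.]
side [268 349   8   7  16] bin xy [-16. -12.]
side [280 348   8   7  16] bin xy [  9. -11.]
side [291 349   8   5  15] bin xy [ 32. -13.]
```

View pics/s2.png

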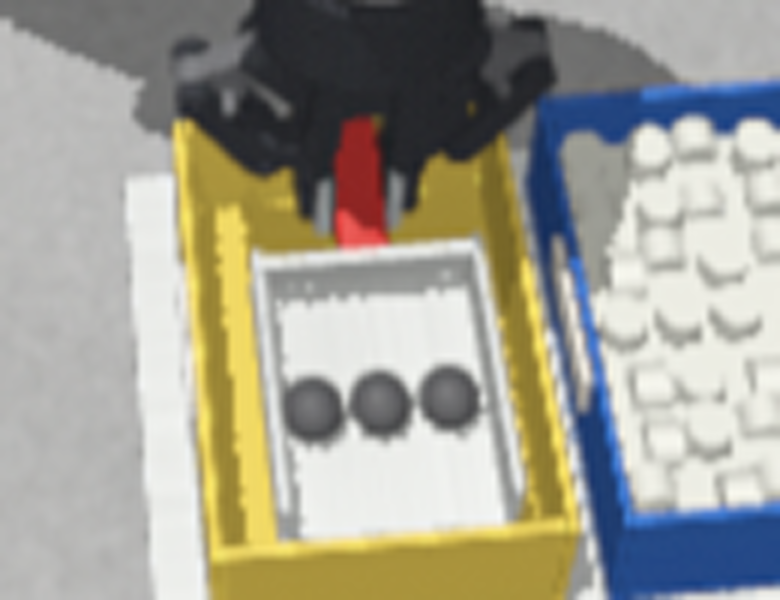

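Request:
apply_moves --plan '[{"claw": 5, "translation": [0, 0, 3.5], "spin": 0}, {"claw": 5, "translation": [0, 0, 0], "spin": 0}, {"claw": 5, "translation": [0, 0, 0], "spin": 0}, {"claw": 5, "translation": [0, 0, 0], "spin": 0}]'

```text
t: 10.47
position: [417.2, -308.4, 65.8]
ee_rot: [0.78, 0.625, -0.0, 0.003]
force: [-7.5, 0.9, 18.6]
opening: 0.196
gripper_force: 64.6
```

```bash
python3 eye.py; python3 balls.py|grep side
```

```text
{'wrist': [[252.9, 95.3]], 'top': [[139.5, 327.5], [372.5, 227.0]], 'side': []}
wrist top eye [ 432.  -237.3   87.5] gap 0.5 rel tool [ 72.5  -0.9 -24.9] tilt 18.9
tcp [ 417.2 -308.4   65.9] F [-7.7  1.8 18.9]
side [269 315   4   5  17] bin xy [-10.  73.]
side [287 314   3   5  14] bin xy [28. 72.]
```

Request:
apply_moves --plan '[{"claw": 5, "translation": [0, 0, 3], "spin": 0}, {"claw": 5, "translation": [0.6, 2.6, 1], "spin": 0}, {"claw": 5, "translation": [0.6, 2.6, 1], "spin": 0}, {"claw": 5, "translation": [0.5, 2.6, 1], "spin": 0}, {"claw": 5, "translation": [0, 0, 0], "spin": 0}, {"claw": 5, "translation": [0, 0, 0], "spin": 0}, {"claw": 5, "translation": [0, 0, 4], "spin": 0}, {"claw": 5, "translation": [0, 0, 6], "spin": 0}, {"claw": 5, "translation": [0, 0, 8], "spin": 0}, {"claw": 5, "translation": [0, 0, 4], "spin": 0}, {"claw": 5, "translation": [0, 0, 0], "spin": 0}, {"claw": 5, "translation": [0, 0, 0], "spin": 0}]'

```text
t: 11.72
position: [417.5, -298.2, 89.6]
ee_rot: [0.781, 0.625, 0.0, 0.0]
force: [-0.1, 0.1, -2.5]
opening: 0.199
gripper_force: 61.8
```

```bash
python3 eye.py|tail -2; python3 balls.py|grep side
python3 - <<'E'
from h import *
np.save('sb.npy',shot('side'),allow_pickle=True)
E
```

```text
wrist top eye [ 432.2 -227.2  107.5] gap 1.2 rel tool [ 72.4  -0.6 -21.5] tilt 16.6
tcp [ 417.  -297.9   88.9] F [-0.4  0.8 -3.4]
```

Request:
apply_moves --plan '[{"claw": 5, "translation": [0.5, 2, 5], "spin": 0}, {"claw": 5, "translation": [1, 5, 2], "spin": 0}, {"claw": 5, "translation": [2, 9, 0], "spin": 0}, {"claw": 5, "translation": [2, 9, 0], "spin": 0}, {"claw": 5, "translation": [2, 9, 0], "spin": 0}, {"claw": 5, "translation": [1, 5, 0], "spin": 0}, {"claw": 5, "translation": [0, 0, 8], "spin": 0}, {"claw": 5, "translation": [0, 0, 16], "spin": 0}, {"claw": 5, "translation": [0, 0, 22], "spin": 0}, {"claw": 5, "translation": [0, 0, 22], "spin": 0}, {"claw": 5, "translation": [0, 0, 16], "spin": 0}, {"claw": 5, "translation": [0, 0, 0], "spin": 0}, {"claw": 5, "translation": [0, 0, 0], "spin": 0}]'

```text
t: 13.1
position: [426.5, -258.9, 181.0]
ee_rot: [0.78, 0.625, 0.0, 0.001]
force: [0.1, 1.4, -2.9]
opening: 0.2
gripper_force: 62.5
```

```bash
python3 eye.py|tail -2; python3 balls.py|grep side
python3 - <<'E'
from h import *
a=shot('side')['frame'][284:384,220:350]; b=shot('top')['frame'][190:300,360:480]
cv2.imwrite('pics/s3.png',np.hstack([cv2.resize(k,(395,380),interpolation=cv2.INTER_CUBIC) for k in (a,b)]))
E
```

```text
wrist top eye [ 441.3 -187.6  194.9] gap 1.2 rel tool [ 72.4   0.7 -19.4] tilt 15.0
tcp [ 424.8 -258.1  178.5] F [-0.5  0.9 -1.9]
```

View pics/s3.png

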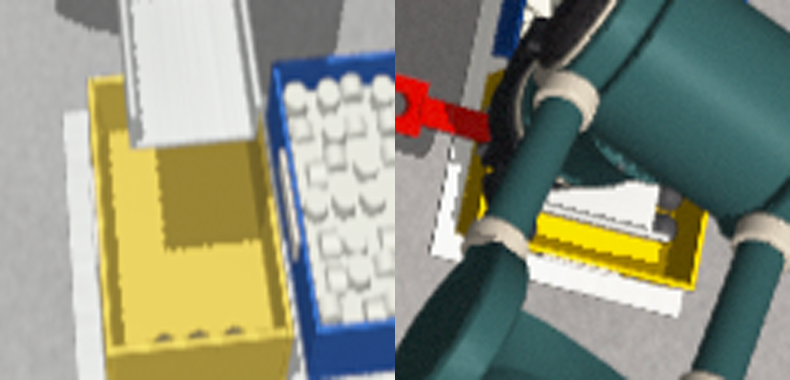

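Request:
apply_moves --plan '[{"claw": 5, "translation": [1.2, 7.1, 0.9], "spin": -0.005}, {"claw": 5, "translation": [2.8, 16.6, 2.1], "spin": -0.012}, {"claw": 5, "translation": [4, 23.7, 3], "spin": -0.017}, {"claw": 5, "translation": [4, 23.7, 3], "spin": -0.017}, {"claw": 5, "translation": [4, 23.7, 3], "spin": -0.017}, {"claw": 5, "translation": [4, 23.7, 3], "spin": -0.017}, {"claw": 5, "translation": [4, 23.7, 3], "spin": -0.017}, {"claw": 5, "translation": [4, 23.7, 3], "spin": -0.017}, {"claw": 5, "translation": [4, 23.7, 3], "spin": -0.017}, {"claw": 5, "translation": [4, 23.7, 3], "spin": -0.017}, {"claw": 5, "translation": [4, 23.7, 3], "spin": -0.017}, {"claw": 5, "translation": [4, 23.7, 3], "spin": -0.017}, {"claw": 5, "translation": [4, 23.7, 3], "spin": -0.017}]'

```text
t: 14.53
position: [473.6, 26.8, 216.3]
ee_rot: [0.84, 0.542, 0.0, -0.0]
force: [-0.0, 0.1, -2.6]
opening: 0.195
gripper_force: 62.5
```

Request:
apply_moves --plan '[{"claw": 5, "translation": [4, 23.7, 3], "spin": -0.017}, {"claw": 5, "translation": [4, 23.7, 3], "spin": -0.017}, {"claw": 5, "translation": [4, 23.7, 3], "spin": -0.017}, {"claw": 5, "translation": [4, 23.7, 3], "spin": -0.017}, {"claw": 5, "translation": [4, 23.7, 3], "spin": -0.017}, {"claw": 5, "translation": [4, 23.7, 3], "spin": -0.017}, {"claw": 5, "translation": [4, 23.7, 3], "spin": -0.017}, {"claw": 5, "translation": [4, 23.7, 3], "spin": -0.017}, {"claw": 5, "translation": [4, 23.7, 3], "spin": -0.017}, {"claw": 5, "translation": [4, 23.7, 3], "spin": -0.017}, {"claw": 5, "translation": [4, 23.7, 3], "spin": -0.017}, {"claw": 5, "translation": [2.8, 16.6, 2.1], "spin": -0.012}, {"claw": 5, "translation": [2, 7.1, 0.9], "spin": -0.005}, {"claw": 5, "translation": [1, 0, 0], "spin": 0}, {"claw": 5, "translation": [0, 0, 0], "spin": 0}, {"claw": 5, "translation": [0, 0, 0], "spin": 0}]'

```text
t: 15.87
position: [523.3, 308.6, 251.8]
ee_rot: [0.891, 0.454, -0.001, 0.0]
force: [-0.5, -0.1, -2.2]
opening: 0.198
gripper_force: 62.4
```

```bash
python3 balls.py; python3 eye.py
python3 - <<'E'
from h import *
# yellow/brass patches in wrist view near projected tip, and the spanner/board direction from the top edge
c=shot('wrist');q=proj(c,[546,339.4,217.8]);print('tip px',q)
H,S,V=cv2.split(cv2.cvtColor(c['frame'],cv2.COLOR_BGR2HSV))
m=((H>12)&(H<32)&(S>110)&(V>60)).astype(np.uint8)
n,l,st,ct=cv2.connectedComponentsWithStats(m)
for i in range(1,n):
    if st[i][4]>30: print(st[i],np.round(ct[i],1),np.round(onz(c,ct[i],217.8),1))
E
```

```text
top [440 233   9   9  53] bin xy [ 27. -63.]
top [438 243   9   8  53] bin xy [  3. -63.]
top [437 252   9   8  55] bin xy [-20. -64.]
{'wrist': [[253.1, 95.3]], 'top': [], 'side': []}
tcp [523.6 308.8 252.3] F [-0.6 -0.6 -3.4]
tip px [254.27918603 169.76076946]
[488   0  24  25 437] [501.5   9.6] [687.4 332.4 217.8]
[502 278  10  23 159] [507.5 288.8] [628.6 187.2 217.8]
```

Request:
apply_moves --plan '[{"claw": 5, "translation": [0, 0, -8], "spin": 0}, {"claw": 5, "translation": [0, 0, -10], "spin": 0}, {"claw": 5, "translation": [0, 0, -8], "spin": 0}, {"claw": 5, "translation": [0, 0, -4], "spin": 0}, {"claw": 5, "translation": [0, 0, -3], "spin": 0}, {"claw": 5, "translation": [0, 0, -3], "spin": 0}]'

```text
t: 16.67
position: [523.2, 309.4, 217.4]
ee_rot: [0.891, 0.454, -0.001, 0.0]
force: [-6.0, -2.9, 8.6]
opening: 0.199
gripper_force: 64.5
```

Request:
apply_moves --plan '[{"claw": 5, "translation": [0, 0, -3], "spin": 0}, {"claw": 5, "translation": [0, 0, -3], "spin": 0}, {"claw": 5, "translation": [0, 0, 0], "spin": 0}]'

```text
t: 16.92
position: [523.7, 310.2, 212.3]
ee_rot: [0.891, 0.454, 0.001, -0.0]
force: [-5.4, -1.5, 8.6]
opening: 0.198
gripper_force: 66.5
```

Request:
apply_moves --plan '[{"claw": 5, "translation": [0, 0, -3], "spin": 0}, {"claw": 5, "translation": [0, 0, -3], "spin": 0}, {"claw": 5, "translation": [0, 0, -2], "spin": 0}, {"claw": 5, "translation": [0, 0, 0], "spin": 0}]'

```text
t: 17.25
position: [524.8, 311.5, 206.0]
ee_rot: [0.891, 0.454, 0.003, -0.001]
force: [-4.0, 0.7, 10.2]
opening: 0.197
gripper_force: 70.3
```

```bash
python3 eye.py; python3 tilt.py
```

```text
{'wrist': [[252.9, 122.5]], 'top': [], 'side': []}
tcp [524.8 311.5 206. ] F [-4.   1.5 11.2]
sol [62.4 -0.9 43.4] tilt up -34.8 im 0.0
sol [ 63.8  -0.5 -41.3] tilt up 32.9 im 0.0
tcp [524.8 311.5 206. ] F [-4.   0.5 10.5]
```

Request:
apply_moves --plan '[{"claw": 5, "translation": [0, 0, 6], "spin": 0}, {"claw": 5, "translation": [0, 0, 10], "spin": 0}, {"claw": 5, "translation": [0, 0, 10], "spin": 0}, {"claw": 5, "translation": [-4, -5.5, 6], "spin": 0}, {"claw": 5, "translation": [-10, -13.8, 0], "spin": 0}, {"claw": 5, "translation": [-12, -16.5, 0], "spin": 0}, {"claw": 5, "translation": [-12, -16.5, 0], "spin": 0}, {"claw": 5, "translation": [-6, -8.2, 0], "spin": 0}, {"claw": 5, "translation": [0, 0, 0], "spin": 0}, {"claw": 5, "translation": [0, 0, 0], "spin": 0}, {"claw": 5, "translation": [0, 0, 0], "spin": 0}]'

```text
t: 18.37
position: [480.3, 249.5, 234.7]
ee_rot: [0.891, 0.454, 0.001, -0.0]
force: [0.5, 0.6, -3.0]
opening: 0.193
gripper_force: 68.3
```

```bash
cat > tip.py <<'E'
from tilt import *
c,s=tilt('pics/x.png')
R=Ro.from_quat(s['ee_rot']).as_matrix();g=np.array(s['position'])+3*R[:,2]
q=proj(c,[546,339.4,217.8]);print('tip px pred',np.round(q,1))
H,S,V=cv2.split(cv2.cvtColor(c['frame'],cv2.COLOR_BGR2HSV))
m=((H>12)&(H<32)&(S>90)&(V>50)).astype(np.uint8)
n,l,st,ct=cv2.connectedComponentsWithStats(m)
for i in range(1,n):
    if st[i][4]>20 and np.hypot(*(ct[i]-q))<120: print(st[i],np.round(ct[i],1),'V',V[l==i].min(),V[l==i].max(),'world@217.8',np.round(onz(c,ct[i],217.8),1))
t=np.load('top0.npy',allow_pickle=True).item()
E
python3 tip.py
```

```text
sol [63.7 -0.6 41.4] tilt up -33.0 im 0.0
sol [ 64.4  -0.3 -40.4] tilt up 32.1 im 0.0
tcp [480.3 249.7 234.6] F [ 0.  -0.7 -2.9]
tip px pred [254.9   5.8]
[237   0  28  22 507] [250.9   9. ] V 134 251 world@217.8 [543.9 339.4 217.8]
```

Request:
apply_moves --plan '[{"claw": 5, "translation": [5, 7, 0], "spin": 0}, {"claw": 5, "translation": [5.5, 7.5, 0], "spin": 0}, {"claw": 5, "translation": [0, 0, 0], "spin": 0}, {"claw": 5, "translation": [0, 0, 0], "spin": 0}, {"claw": 5, "translation": [0, 0, 0], "spin": 0}]'

```text
t: 18.83
position: [490.2, 264.0, 233.9]
ee_rot: [0.891, 0.454, -0.0, 0.0]
force: [0.9, -0.1, -2.3]
opening: 0.197
gripper_force: 68.3
```

```bash
cat >> tip.py <<'E'
b=[(i) for i in range(1,n) if st[i][4]>20 and np.hypot(*(ct[i]-q))<60]
if b:
    b=max(b,key=lambda i:st[i][4]); mm=(l==b)
    for r in range(st[b][1],st[b][1]+st[b][3],2):
        x=np.where(mm[r])[0]; 
        if len(x): print(r,x.min(),x.max(),V[r,x].mean().round(),end=' | ')
E
python3 tip.py
```

```text
sol [64.1 -0.7 40.9] tilt up -32.5 im 0.0
sol [ 64.7  -0.4 -39.8] tilt up 31.6 im 0.0
tcp [490.  263.7 234. ] F [-0.2  0.  -2.1]
tip px pred [256.1  50.4]
[ 239    1   27   55 1290] [252.  30.] V 84 254 world@217.8 [549.3 346.9 217.8]
1 250 254 156.0 | 3 246 258 201.0 | 5 244 260 207.0 | 7 242 261 207.0 | 9 242 262 209.0 | 11 241 262 207.0 | 13 241 263 205.0 | 15 241 263 207.0 | 17 241 263 208.0 | 19 240 263 206.0 | 21 240 264 203.0 | 23 240 264 204.0 | 25 240 264 205.0 | 27 240 264 206.0 | 29 240 265 202.0 | 31 240 265 197.0 | 33 240 265 190.0 | 35 240 264 188.0 | 37 240 264 189.0 | 39 240 264 199.0 | 41 240 264 199.0 | 43 240 264 194.0 | 45 240 264 188.0 | 47 239 265 186.0 | 49 239 265 191.0 | 51 239 265 189.0 | 53 239 264 183.0 | 55 240 263 171.0 |
```

```bash
cat > lat.py <<'E'
from tip import *
print()
for uv in ((252,48),(252,30),(252,10)):
    o,d=ray(c,uv);o2=R.T@(o-g);d2=R.T@d
    # plane along the peg's axis is tool y const; lateral where ray meets tip height
    p=onz(c,uv,217.8);print(uv,'rel tool',np.round(R.T@(p-g),1))
print('P rel',np.round(R.T@(np.array([546,339.4,217.8])-g),1))
# board azimuth from spanner/edges in the first top view: board lower edge blue line fits
m0=None
E
python3 lat.py | tail -4
```

```text
(252, 48) rel tool [95.  -1.  13.2]
(252, 30) rel tool [102.   -1.   13.1]
(252, 10) rel tool [109.6  -0.9  13.1]
P rel [94.3  0.8 13.2]
```

Request:
apply_moves --plan '[{"claw": 5, "translation": [4, 5.5, -3], "spin": 0}, {"claw": 5, "translation": [6, 8, -7], "spin": 0}, {"claw": 5, "translation": [5, 7, -10], "spin": 0}, {"claw": 5, "translation": [2, 3, -7], "spin": 0}, {"claw": 5, "translation": [0, 0, -3], "spin": 0}, {"claw": 5, "translation": [0, 0, 0], "spin": 0}, {"claw": 5, "translation": [0, 0, 0], "spin": 0}, {"claw": 5, "translation": [0, 0, 0], "spin": 0}]'

```text
t: 19.6
position: [507.1, 287.0, 204.3]
ee_rot: [0.891, 0.454, -0.0, 0.0]
force: [-0.2, 1.1, -1.7]
opening: 0.199
gripper_force: 68.3
```

```bash
cat > thru.py <<'E'
from tilt import *
c=shot('wrist');s=arm.read_state();R=Ro.from_quat(s['ee_rot']).as_matrix();g=np.array(s['position'])+3*R[:,2]
H,S,V=cv2.split(cv2.cvtColor(c['frame'],cv2.COLOR_BGR2HSV))
red=(((H<7)|(H>173))&(S>130)&(V>50)).astype(np.uint8)
cs,hi=cv2.findContours(red,cv2.RETR_CCOMP,cv2.CHAIN_APPROX_NONE)
k=max([k for k,q in zip(cs,hi[0]) if q[3]>=0],key=cv2.contourArea);(e)=cv2.fitEllipse(k);print('hole',np.round(e[0],1),np.round(e[1],1),'bbox',cv2.boundingRect(k))
hm=np.zeros_like(red);cv2.drawContours(hm,[k],-1,1,-1);hm[red>0]=0
br=(hm>0)&(H>10)&(H<34)&(S>80)&(V>50)
x,y,w,h=cv2.boundingRect(k)
for r in range(y,y+h,3):
    a=np.where(hm[r])[0];b=np.where(br[r])[0]
    print(r,(a.min(),a.max()) if len(a) else '',(b.min(),b.max()) if len(b) else '-',V[r,b].mean().round() if len(b) else '')
P=np.array([546,339.4,217.8]);
o,d=ray(c,e[0]);o2=R.T@(o-g);d2=R.T@d
rr=np.roots([d2[0]**2+d2[2]**2,2*(o2[0]*d2[0]+o2[2]*d2[2]),o2[0]**2+o2[2]**2-76**2]).real
E=min((o2+t*d2 for t in rr),key=lambda v:v[2]);print('eye tool',np.round(E,1),'tilt',np.round(np.degrees(np.arctan2(-E[2],E[0])),1),'P tool',np.round(R.T@(P-g),1))
print('tcp',np.round(s['position'],1),'F',np.round(s['force'],1),'pred px tip centre',np.round(proj(c,P),1),'robotside edge',np.round(proj(c,P-4.9*R[:,0]-[0,0,3.4]),1))
E
python3 thru.py
```

```text
hole [252.9 121. ] [34.4 50.7] bbox (227, 103, 53, 37)
103  - 
106 (np.int64(243), np.int64(263)) (np.int64(244), np.int64(262)) 173.0
109 (np.int64(237), np.int64(269)) (np.int64(238), np.int64(266)) 188.0
112 (np.int64(232), np.int64(273)) (np.int64(236), np.int64(266)) 189.0
115 (np.int64(230), np.int64(276)) (np.int64(236), np.int64(267)) 187.0
118 (np.int64(228), np.int64(278)) (np.int64(236), np.int64(267)) 186.0
121 (np.int64(228), np.int64(278)) (np.int64(237), np.int64(266)) 187.0
124 (np.int64(229), np.int64(277)) (np.int64(238), np.int64(265)) 184.0
127 (np.int64(230), np.int64(275)) (np.int64(239), np.int64(263)) 182.0
130 (np.int64(233), np.int64(273)) (np.int64(242), np.int64(260)) 174.0
133 (np.int64(237), np.int64(269)) - 
136 (np.int64(243), np.int64(263)) - 
139  - 
eye tool [ 64.4  -0.5 -40.3] tilt 32.0 P tool [ 65.2   0.6 -16.1]
tcp [507.2 287.  204.6] F [ 0.  -0.9 -1.8] pred px tip centre [256.  118.2] robotside edge [255.9 131.7]
```

Request:
apply_moves --plan '[{"claw": 5, "translation": [-1.5, -1.5, -5], "spin": 0}, {"claw": 5, "translation": [-1.2, -1.2, -6], "spin": 0}, {"claw": 5, "translation": [0, 0, -4.5], "spin": 0}, {"claw": 5, "translation": [0, 0, -2], "spin": 0}, {"claw": 5, "translation": [0, 0, 0], "spin": 0}, {"claw": 5, "translation": [0, 0, 0], "spin": 0}, {"claw": 5, "translation": [0, 0, 0], "spin": 0}]'

```text
t: 20.23
position: [504.5, 284.5, 186.9]
ee_rot: [0.891, 0.454, 0.0, -0.0]
force: [-0.3, -0.7, -1.5]
opening: 0.196
gripper_force: 68.3
```

```bash
python3 thru.py
```

```text
hole [253. 121.] [34.3 50.7] bbox (227, 103, 53, 37)
103  - 
106 (np.int64(243), np.int64(263)) (np.int64(245), np.int64(262)) 168.0
109 (np.int64(237), np.int64(270)) (np.int64(238), np.int64(269)) 184.0
112 (np.int64(235), np.int64(273)) (np.int64(235), np.int64(270)) 184.0
115 (np.int64(230), np.int64(276)) (np.int64(236), np.int64(268)) 184.0
118 (np.int64(228), np.int64(278)) (np.int64(239), np.int64(266)) 181.0
121 (np.int64(228), np.int64(278)) (np.int64(242), np.int64(262)) 175.0
124 (np.int64(229), np.int64(277)) - 
127 (np.int64(230), np.int64(275)) - 
130 (np.int64(233), np.int64(273)) - 
133 (np.int64(237), np.int64(269)) - 
136 (np.int64(243), np.int64(263)) - 
139  - 
eye tool [ 64.4  -0.4 -40.3] tilt 32.1 P tool [ 68.7   1.2 -33.7]
tcp [504.7 284.5 187.1] F [ 0.1 -0.6 -1.6] pred px tip centre [258.3 106. ] robotside edge [258.1 122.7]
```

Request:
apply_moves --plan '[{"claw": 5, "translation": [1.3, 1.8, -3.3], "spin": 0}, {"claw": 5, "translation": [1.3, 1.9, -3.3], "spin": 0}, {"claw": 5, "translation": [1.4, 1.9, -3.3], "spin": 0}, {"claw": 5, "translation": [1, 1.4, -2.5], "spin": 0}, {"claw": 5, "translation": [0, 0, 0], "spin": 0}]'

```text
t: 20.7
position: [509.2, 291.6, 173.4]
ee_rot: [0.891, 0.454, -0.001, -0.0]
force: [0.5, 0.4, -3.3]
opening: 0.197
gripper_force: 68.3
```

```bash
python3 thru.py | tail -2
```

```text
eye tool [ 62.2  -0.4 -43.7] tilt 35.1 P tool [ 60.4   1.5 -47.2]
tcp [509.2 291.4 173.7] F [ 0.2 -0.8 -2.6] pred px tip centre [260.4 137.9] robotside edge [260. 155.]
```

Request:
apply_moves --plan '[{"claw": 5, "translation": [1.3, 1.8, -3.3], "spin": 0}, {"claw": 5, "translation": [1.3, 1.9, -3.3], "spin": 0}, {"claw": 5, "translation": [1.4, 1.9, -3.3], "spin": 0}, {"claw": 5, "translation": [1.3, 1.8, -3.3], "spin": 0}, {"claw": 5, "translation": [0, 0, 0], "spin": 0}]'

```text
t: 21.17
position: [514.6, 299.0, 160.2]
ee_rot: [0.891, 0.454, -0.0, -0.0]
force: [-0.3, -0.0, -2.2]
opening: 0.197
gripper_force: 68.3
```

Request:
apply_moves --plan '[{"claw": 5, "translation": [1.3, 1.9, -3.3], "spin": 0}, {"claw": 5, "translation": [0.6, 0.9, -1.6], "spin": 0}, {"claw": 5, "translation": [0, 0, 0], "spin": 0}, {"claw": 5, "translation": [0, 0, 0], "spin": 0}]'

```text
t: 21.5
position: [516.5, 301.6, 156.1]
ee_rot: [0.891, 0.454, -0.0, 0.0]
force: [-0.3, 1.7, -1.9]
opening: 0.197
gripper_force: 68.3
```

Request:
apply_moves --plan '[{"claw": 5, "translation": [0.7, 0.9, -1.6], "spin": 0}, {"claw": 5, "translation": [0.7, 0.9, -1.6], "spin": 0}, {"claw": 5, "translation": [0, 0, 0], "spin": 0}]'

```text
t: 21.75
position: [518.0, 303.4, 152.8]
ee_rot: [0.891, 0.454, -0.0, -0.0]
force: [-0.2, -0.5, -2.5]
opening: 0.196
gripper_force: 68.3
```

Request:
apply_moves --plan '[{"claw": 5, "translation": [0.7, 0.9, -1.6], "spin": 0}, {"claw": 5, "translation": [0.7, 0.9, -1.6], "spin": 0}, {"claw": 5, "translation": [0, 0, 0], "spin": 0}]'

```text
t: 22.0
position: [519.4, 305.2, 149.5]
ee_rot: [0.891, 0.454, -0.0, -0.0]
force: [-0.2, -0.2, -2.6]
opening: 0.198
gripper_force: 68.3
```

Request:
apply_moves --plan '[{"claw": 5, "translation": [0.5, 0.7, -1.2], "spin": 0}, {"claw": 5, "translation": [0.5, 0.7, -1.2], "spin": 0}, {"claw": 5, "translation": [0, 0, 0], "spin": 0}]'

```text
t: 22.25
position: [520.5, 306.6, 147.4]
ee_rot: [0.891, 0.454, -0.0, 0.0]
force: [-0.2, -1.0, -1.2]
opening: 0.192
gripper_force: 68.6
```

```bash
python3 eye.py
```

```text
{'wrist': [], 'top': [], 'side': []}
tcp [520.4 306.6 147.6] F [ 0.1 -1.4 -1.5]
```

Request:
apply_moves --plan '[{"claw": 45, "translation": [0, 0, 0], "spin": 0}, {"claw": 45, "translation": [0, 0, 0], "spin": 0}, {"claw": 45, "translation": [0, 0, 0], "spin": 0}, {"claw": 45, "translation": [0, 0, 0], "spin": 0}, {"claw": 45, "translation": [0, 0, 0], "spin": 0}, {"claw": 45, "translation": [0, 0, 5], "spin": 0}, {"claw": 45, "translation": [0, 0, 12], "spin": 0}, {"claw": 45, "translation": [0, 0, 20], "spin": 0}, {"claw": 45, "translation": [-3, -4, 25], "spin": 0}, {"claw": 45, "translation": [-6, -8, 25], "spin": 0}, {"claw": 45, "translation": [0, 0, 10], "spin": 0}, {"claw": 45, "translation": [0, 0, 0], "spin": 0}, {"claw": 45, "translation": [0, 0, 0], "spin": 0}]'

```text
t: 23.48
position: [512.0, 295.0, 245.4]
ee_rot: [0.891, 0.454, 0.001, -0.0]
force: [-0.3, -1.0, -0.6]
opening: 0.528
gripper_force: 0.0
```

```bash
cat > fin.py <<'E'
from h import *
P=np.array([546,339.4,217.8]);a=np.radians(54);hh=np.array([np.cos(a),np.sin(a),0]);z=np.array([0,0,1.])
u=hh*np.cos(.6109)+z*np.sin(.6109);n=-hh*np.sin(.6109)+z*np.cos(.6109);y=np.cross(n,u)
O=P-66*n+1.4*0*y
C={k:shot(k) for k in('wrist','top','side')}
for k,c in C.items():
    H,S,V=cv2.split(cv2.cvtColor(c['frame'],cv2.COLOR_BGR2HSV))
    red=(((H<7)|(H>173))&(S>130)&(V>50)).astype(np.uint8)
    nn,l,st,ct=cv2.connectedComponentsWithStats(red)
    ref=proj(c,O+26*n-20*u)
    for i in range(1,nn):
        if st[i][4]>60 and np.hypot(*(ct[i]-ref))<90:
            ys,xs=np.where(l==i);o=-c['R'].T@c['t'];d=np.c_[xs,ys,np.ones(len(xs))]@np.linalg.inv(c['K']).T@c['R']
            # on plane at handle-top height 32 above board
            p=o+d*((n@(O+31*n-o))/(d@n))[:,None]-O
            X,Y=p@u,p@y;print(k,st[i].tolist(),'x',np.percentile(X,[1,99]).round(1),'y',np.percentile(Y,[2,50,98]).round(1),[ (b,np.ptp(Y[(X>b-2)&(X<b+2)]).round(1)) for b in (-60,-30,0) if ((X>b-2)&(X<b+2)).any()])
s=arm.read_state();print(np.round(s['position'],1),np.round(s['force'],1),s['opening'])
E
python3 fin.py; python3 balls.py
```

```text
wrist [223, 68, 63, 143, 4033] x [-104.8   18.4] y [-14.4   1.4  17.9] [(-60, np.float64(16.6)), (-30, np.float64(16.2)), (0, np.float64(33.2))]
top [129, 174, 21, 19, 176] x [-106.3  -54.9] y [-8.   0.1  8.8] [(-60, np.float64(14.3))]
side [239, 94, 17, 33, 194] x [-97.6   8. ] y [-17.6  -2.6  14. ] [(-60, np.float64(16.3)), (-30, np.float64(13.3)), (0, np.float64(32.8))]
[510.5 294.3 242.4] [-0.2 -0.3 -0.3] 0.5283637507813546
top [440 233   9   9  53] bin xy [ 27. -63.]
top [438 243   9   8  51] bin xy [  3. -63.]
top [437 252   9   8  54] bin xy [-20. -64.]
```

Request:
apply_moves --plan '[{"claw": 0, "translation": [4, 5, 0], "spin": 0}, {"claw": 0, "translation": [6, 7, 0], "spin": 0}, {"claw": 0, "translation": [4, 5, 0], "spin": 0}, {"claw": 0, "translation": [0, 0, 0], "spin": 0}, {"claw": 0, "translation": [0, 0, 0], "spin": 0}, {"claw": 0, "translation": [0, 0, -10], "spin": 0}, {"claw": 0, "translation": [0, 0, -16], "spin": 0}, {"claw": 0, "translation": [0, 0, -16], "spin": 0}, {"claw": 0, "translation": [0, 0, -8], "spin": 0}, {"claw": 0, "translation": [0, 0, -4], "spin": 0}, {"claw": 0, "translation": [0, 0, -3], "spin": 0}, {"claw": 0, "translation": [0, 0, 0], "spin": 0}]'

```text
t: 24.73
position: [525.2, 311.4, 187.1]
ee_rot: [0.891, 0.454, -0.0, 0.0]
force: [-0.2, -0.0, -0.3]
opening: -0.001
gripper_force: 0.0
```

Request:
apply_moves --plan '[{"claw": 0, "translation": [0, 0, -2], "spin": 0}, {"claw": 0, "translation": [0, 0, -2], "spin": 0}, {"claw": 0, "translation": [0, 0, 0], "spin": 0}]'

```text
t: 24.98
position: [525.6, 311.7, 183.8]
ee_rot: [0.891, 0.454, 0.0, 0.0]
force: [-0.3, 0.1, 0.1]
opening: 0.0
gripper_force: 0.0
```

Request:
apply_moves --plan '[{"claw": 0, "translation": [0, 0, -2], "spin": 0}, {"claw": 0, "translation": [0, 0, -2], "spin": 0}, {"claw": 0, "translation": [0, 0, 0], "spin": 0}]'

```text
t: 25.23
position: [526.0, 312.0, 180.4]
ee_rot: [0.891, 0.454, 0.001, -0.0]
force: [-0.3, 0.6, 1.7]
opening: 0.001
gripper_force: 0.9
```

Request:
apply_moves --plan '[{"claw": 0, "translation": [0, 0, -2], "spin": 0}, {"claw": 0, "translation": [0, 0, 0], "spin": 0}]'

```text
t: 25.4
position: [526.1, 312.1, 180.2]
ee_rot: [0.891, 0.454, 0.001, -0.0]
force: [-2.1, -1.3, 10.8]
opening: 0.003
gripper_force: 5.4
```

Request:
apply_moves --plan '[{"claw": 0, "translation": [0, 0, -1], "spin": 0}, {"claw": 0, "translation": [0, 0, 0], "spin": 0}, {"claw": 0, "translation": [0, 0, 6], "spin": 0}, {"claw": 0, "translation": [0, 0, 15], "spin": 0}, {"claw": 0, "translation": [0, 0, 30], "spin": 0}, {"claw": 0, "translation": [-6, -8, 35], "spin": 0}, {"claw": 0, "translation": [-20, -28, 15], "spin": 0}, {"claw": 0, "translation": [-20, -28, 0], "spin": 0}, {"claw": 0, "translation": [-20, -28, 0], "spin": 0}, {"claw": 0, "translation": [0, 0, 0], "spin": 0}, {"claw": 0, "translation": [0, 0, 0], "spin": 0}, {"claw": 0, "translation": [0, 0, 0], "spin": 0}]'

```text
t: 26.4
position: [459.6, 219.7, 277.5]
ee_rot: [0.891, 0.454, 0.0, -0.0]
force: [0.4, 0.7, -0.1]
opening: -0.002
gripper_force: 0.0
```

```bash
python3 fin.py; python3 balls.py; python3 -c "
from bench import arm
print(arm.close_job())"
```

```text
wrist [239, 0, 25, 101, 2227] x [-104.4  -28.5] y [-6.9  1.2  9.6] [(-60, np.float64(16.4)), (-30, np.float64(16.8))]
side [240, 93, 17, 34, 228] x [-97.4  11.4] y [-18.6  -3.   13.3] [(-60, np.float64(16.3)), (-30, np.float64(13.3)), (0, np.float64(29.7))]
[460.  220.3 277.4] [-0.5  0.5  0. ] -0.0004645585289872558
top [440 233   9   9  55] bin xy [ 27. -63.]
top [438 243   9   8  52] bin xy [  3. -63.]
top [437 252   9   8  55] bin xy [-20. -64.]
the job is handed in; nothing more can be done
None
```

The job is handed in at about 26 s, with no verdict returned: the cameras show all three balls in the yellow bin, the scoop measured home on the middle peg (an 11 N push did not move it) and let go; I planned moves clear of the can, bearing and collar but did not re-measure them.

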